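Line up two quarter-turn fasteners and hold the sprung cover shut

TASK

The blue cover of the grey control box stands a little open because the bars of its two orange wing fasteners lie across their slots. Turn both wings until each lines up with the white marks beside it, then press the cover fully shut against the box and keep pressing: it is sprung, so finish with the fingers still holding it down, wings still in line with their marks. Leave the tin, the bearing and the pliers where they are.

Things in the scene. Friction and masses are not known exactly. Their poses are not given: they have to be found in the camera images.
- housing: grey open-topped control box, fixed to the bench, 140 x 180 x 66 mm (x, y, z). Origin at the centre of its underside; its x axis points from the front (fasteners) to the back (hinge), y to the left, z up. It stands at various places and yaws.
- cover (a joint): angle of the blue cover (140 x 180 x 4 mm) about its hinge on the back top edge of the box: 0 = fully shut, positive = front raised. A spring lifts it to about 0.087 (pad 10 mm up). A bar over 0.2 rad out of line strikes the frame at about 0.06 and the cover cannot shut. With both in line, about 9 N down on the pad shuts it, against a hard stop; let go, it springs up again.
- cover_pad (a point): centre of the top face of the black ribbed rubber press pad (30 x 40 mm) on the cover, midway between the wings near the front edge; moves with the cover; z axis out of the cover, y axis along the front edge (the direction of both slots). With the cover shut it is 73 mm above the bench and 46 mm in front (-x) of the box's origin.
- wing_left_grip (a point): centre of the orange blade of the left fastener, 54 mm left (+y of the box) of the pad: 36 mm long along this point's y axis, 8 mm thick along x, 26 mm high along z; 16.5 mm above the cover's top face, with a steel disc (32 mm across, its top 12 mm below this point) under it. The blade is parallel to the hidden bar that must enter the slot.
- wing_right_grip (a point): the same for the right fastener, 54 mm to the right (-y of the box) of the pad.
- wing_left (a joint): turn of the left wing, counter-clockwise positive seen from above; 0 or pi (3.14) = in line with its white marks and slot (both are equally good, range -0.6 to 3.74); starts anywhere from 0.45 to 2.69. Stiff by friction (0.04 N m), stays where it is left.
- wing_right (a joint): the same for the right wing.
- grease_tin_mid (a point): red tin with metal lid, 63 mm across, 38 mm high, loose on the bench to the right of the box; point at its centre. Leave alone.
- ball_bearing_mid (a point): ball bearing, 40 mm across, 12 mm high, loose to the right of the box; point at its centre. Leave alone.
- pliers_mid (a point): red-handled pliers, 48 x 157 x 13 mm, loose to the left of the box; point at the centre. Leave alone.

How it is judged:
By the outcome, as a careful person would: the job done as asked, in the order asked, and still so for the second after the job is handed in, while the arm keeps its last pose, push and grip.
It also fails if it takes over 58 s, if anything falls off the work surface, if the arm or the gripper's body presses on something with over 40 N, if the wrist force passes 120 N, or if a joint passes its speed limit or range.

ROBOT

A 6-joint arm with a two-finger parallel gripper is mounted at the origin on a cart in front of the work surface, level with it; the furniture and walls round the work are solid. World frame = base frame: x ahead of the robot, y to its left, z up, the work surface at z = 0. Lengths are in m, angles in rad, forces in N, time in s.
With the tool pointing down it reaches from about 0.35 to 0.775 m from the base axis. Payload 7.3 kg.
Tool frame: the origin (TCP) lies midway between the tips of the shut fingers; the grasp point (between the pads) lies 19 mm behind it; z points along the fingers, y is the line along which they close (so a half turn about z gives the same grasp; the last joint's range is limited). The gripper opens to 92 mm and grips with 3 to 60 N. Pads are 19 mm wide; open, the fingers measure 130 mm over their backs; the gripper's body (75 mm by 190 mm) begins 47 mm behind the grasp point.
Start: joints at [1.178, 0.342, 1.524, -0, 1.275, -0.146], TCP at [0.128, 0.509, 0.227] pointing down, gripper open.
Joint ranges: [-2.53, 2.53], [-0.77, 2.02], [0.04, 2.7], [-1, 4.14], [0.28, 2.66], [-3.11, 3.11]. Speed limits (rad/s): [2.57, 2.57, 3.14, 3.14, 3.14, 3.14].

INTERFACE

Orientations are given as [roll, pitch, yaw] about the fixed x, y, z axes, in that order (R = Rz(yaw) Ry(pitch) Rx(roll)).
In Python, from cell import monitor, vision, workorder gives the robot as it stands.
- The arm moves only by the tool move_arm, never from a script. Its argument "rows" is a list of rows, each a list of 5 numbers: the shift along the world's x, y, z in mm, then the turn about the world's z in rad, then the closure, from -1 (fully open) to 1 (shut). A call has 1 to 12 rows; each row shifts and turns the commanded pose from where the row before left it; what a row does not reach is not made up. A row lasts 1/10 s, in which the tool goes at most 50 mm and 8.59 degrees, less where a joint would pass 70% of its speed; a pose out of reach is approached as far as the arm can. A call is refused whole if a number of a shift passes 50 or a number of a turn 0.15, either way. A call with a gripper value outside its range is refused whole. The fingers move at their own pace and stop on an object; "newtons" is the grip in N (left out, the last holds). Time passes only in rows, so rows that do not move let the fingers close. It gives the time, the measured TCP pose, the force, the opening and the grip force at its end, in the units of the state.
- monitor.observe(): the state, without advancing time (a new reading comes with each control period).
- vision.read_camera(name): name is "scene" or "side" or "wrist"; returns the picture (400x640x3 uint8, red, green, blue); there is no depth.
- vision.get_calibration(name): a dict with "K" (3x3 intrinsics, pixels), "T" (4x4, takes a point from camera to world coordinates); the wrist camera has in their place "mount" (4x4, takes a point from camera to tool coordinates, whose origin is the TCP and whose axes are the flange's). Camera axes: x right, y up, looking along -z (the intrinsics and any distortion apply to the point x, -y, -z); pixel columns grow to the right and rows downward; lengths in m; the calibration is good to about 2 mm. The wrist camera is an equidistant fisheye: a pixel r from the principal point sees the ray r / f radians off the axis. A picture is of the moment at which its call begins: read the wrist's pose just before it. get_calibration takes no time and is no camera call.
- workorder.hand_in(): hands the job in; it is judged then, once.
The state is a dict: "time": time; "qpos": joint angles; "qvel": joint speeds; "joint_efforts": joint torques, N m; "tool_pos": TCP position; "tool_rot": TCP orientation; "contact_force": force on the tool from outside, world axes, zero at the start; "torque": the same for the moment, N m; "opening": finger opening in m; "grip_force": force on a finger pad.
Only numpy, scipy, OpenCV 4.12 (cv2) and the standard library are available. Lean on these libraries where they do the work, as an engineer would, in place of code of your own. Each camera call takes 0.05 s, during which the arm holds its last target. There are 200 camera calls.

## Working session

There is one attempt and no reset: what is moved stays moved. The work goes in short steps, Python scripts to look and compute and a tool call to move; the robot and the scene stay as the last step left them, time stands still between calls to the robot, and variables do not carry over. Pictures are saved under pics/ and viewed, at most 10 in all, crops included, and the job is handed in when it is done.

Besides the shell and the picture viewer there is one more tool, called after "Emit:" by a JSON object that holds its "name" and its "arguments", one argument or row to a line. move_arm: Moves the arm, as the interface text tells. Its arguments: {"type":"object","properties":{"rows":{"type":"array","items":{"type":"array","items":{"type":"number"}}},"newtons":{"type":"number"}},"required":["rows"]}

```bash
mkdir -p pics; ls; cat > h.py <<'E'
import numpy as np,cv2
from cell import monitor,vision,workorder
def grab(n,f=None):
    s=monitor.observe(); im=vision.read_camera(n)
    if f: cv2.imwrite('pics/'+f,im[:,:,::-1])
    return s,im
E
python3 - <<'E'
from h import *
for n in('scene','side'):
    s,im=grab(n,n+'0.png'); c=vision.get_calibration(n); print(n,c['K'].round(1).tolist(),c['T'].round(3).tolist(),[k for k in c])
c=vision.get_calibration('wrist');print(c)
print(s['tool_pos'],s['tool_rot'],s['contact_force'],s['opening'],s['time'])
E
```

```text
pics
scene [[481.5, 0.0, 322.7], [0.0, 481.5, 196.9], [0.0, 0.0, 1.0]] [[0.562, 0.6, -0.57, -0.074], [-0.827, 0.4, -0.395, -0.147], [-0.009, 0.693, 0.721, 0.856], [0.0, 0.0, 0.0, 1.0]] ['K', 'T']
side [[388.0, 0.0, 320.1], [0.0, 388.0, 200.4], [0.0, 0.0, 1.0]] [[0.992, 0.088, -0.088, 0.426], [-0.123, 0.578, -0.807, -0.524], [-0.02, 0.811, 0.584, 0.68], [0.0, 0.0, 0.0, 1.0]] ['K', 'T']
{'K': array([[309.70691629,   0.        , 327.56550977],
       [  0.        , 309.70691629, 204.47180098],
       [  0.        ,   0.        ,   1.        ]]), 'mount': array([[-4.27513918e-04,  9.57024052e-01,  2.90008242e-01,
         7.95552714e-02],
       [ 9.99999205e-01,  6.50930062e-05,  1.25933664e-03,
         9.55330511e-04],
       [ 1.18633795e-03,  2.90008549e-01, -9.57023319e-01,
        -1.59805644e-01],
       [ 0.00000000e+00,  0.00000000e+00,  0.00000000e+00,
         1.00000000e+00]])}
[0.1280812  0.50872974 0.22606529] [-3.14011702e+00 -2.30410564e-04  2.89475090e+00] [-0.99322867 -0.68561412  0.96271133] 0.09182206519471618 0.05
```

View pics/scene0.png

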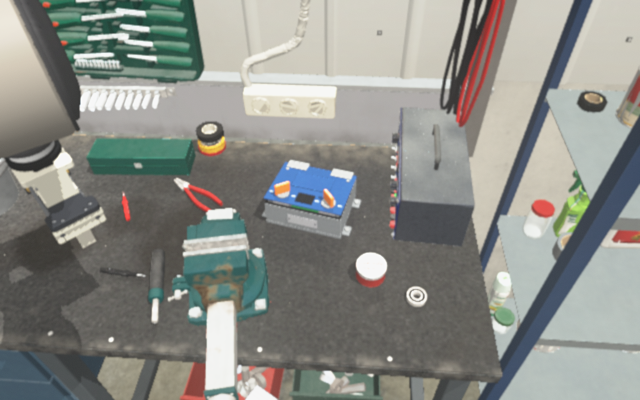

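View pics/side0.png

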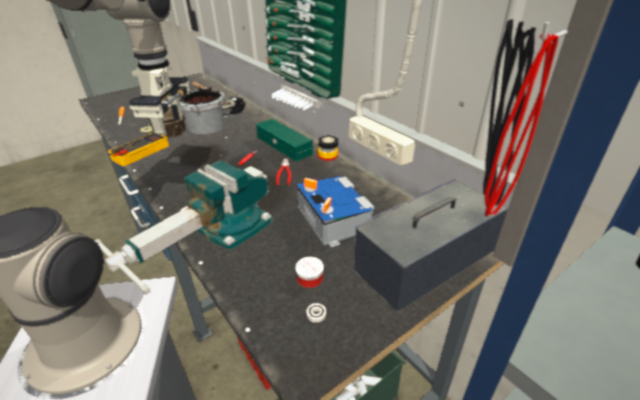

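The scene view shows the box at about (310,200), with the left wing at (283,187), the right wing at (328,198) and the pad at (305,198). The side view shows the wings at (311,184) and (327,204). The vise stands in front of the box and to its left.

```bash
cat >> h.py <<'E'
from scipy.spatial.transform import Rotation as Ro
def ray(n,px,s=None):
    c=vision.get_calibration(n);K=c['K'];u=(px[0]-K[0,2])/K[0,0];v=(px[1]-K[1,2])/K[1,1]
    if n=='wrist':
        r=np.hypot(u,v);k=np.sin(r)/r if r>1e-9 else 1
        d=np.array([u*k,-v*k,-np.cos(r)])
        T=np.eye(4);T[:3,:3]=Ro.from_euler('xyz',s['tool_rot']).as_matrix();T[:3,3]=s['tool_pos'];T=T@c['mount']
    else: d=np.array([u,-v,-1.]);T=c['T']
    d=T[:3,:3]@d; return T[:3,3],d/np.linalg.norm(d)
def onz(n,px,z,s=None):
    o,d=ray(n,px,s);return o+d*(z-o[2])/d[2]
def tri(rs):
    A=sum(np.eye(3)-np.outer(d,d) for o,d in rs);b=sum((np.eye(3)-np.outer(d,d))@o for o,d in rs);return np.linalg.solve(A,b)
def blobs(im,lo,hi,roi,amin=20):
    m=cv2.inRange(cv2.cvtColor(im,cv2.COLOR_RGB2HSV),lo,hi);k=np.zeros_like(m);x0,y0,x1,y1=roi;k[y0:y1,x0:x1]=m[y0:y1,x0:x1]
    return [c for c in cv2.findContours(k,cv2.RETR_EXTERNAL,cv2.CHAIN_APPROX_NONE)[0] if cv2.contourArea(c)>=amin]
OR=((5,140,130),(20,255,255));BL=((105,120,60),(125,255,255))
def cen(c):
    m=cv2.moments(c);return np.array([m['m10'],m['m01']])/m['m00']
E
python3 - <<'E'
from h import *
R={'scene':(255,150,365,240),'side':(290,165,385,250)};P={}
for n in R:
    im=cv2.imread('pics/'+n+'0.png')[:,:,::-1].copy()
    P[n]=sorted([cen(c) for c in blobs(im,*OR,R[n],15)],key=lambda p:p[0]);print(n,P[n])
    b=max(blobs(im,*BL,R[n]),key=cv2.contourArea);q=cv2.boxPoints(cv2.minAreaRect(b))
    h=cv2.approxPolyDP(cv2.convexHull(b),6,True)[:,0]
    print([ (p.tolist(),onz(n,p,.073)[:2].round(3).tolist()) for p in h])
W=[tri([ray('scene',a),ray('side',b)]) for a,b in zip(P['scene'],P['side'])]
print(W); d=W[0]-W[1];print(np.linalg.norm(d),np.arctan2(d[1],d[0])-np.pi/2)
E
```

```text
scene [array([281.46960168, 188.60587002]), array([328.38297872, 199.37943262])]
[([264, 197], [0.471, 0.392]), ([285, 163], [0.588, 0.422]), ([355, 176], [0.643, 0.257]), ([340, 214], [0.523, 0.221])]
side [array([309.83438155, 183.28721174]), array([326.35416667, 206.1875    ])]
[([297, 184], [0.462, 0.403]), ([334, 178], [0.571, 0.418]), ([370, 210], [0.64, 0.252]), ([323, 220], [0.514, 0.23])]
[array([0.49492856, 0.35820819, 0.10013854]), array([0.52662231, 0.25413838, 0.09669695])]
0.10884329981982 0.2956196138193443
```

The triangulated wings are 109 mm apart (108 expected) and about 98 mm up, which is plausible. The box yaw is about 0.296. Next I move above the pad and look with the wrist camera.

Emit:
{"name": "move_arm", "arguments": {
  "rows": [
    [37, -20, 8, 0, -1],
    [37, -20, 8, 0, -1],
    [37, -20, 8, 0, -1],
    [37, -20, 0, 0, -1],
    [37, -20, 0, 0, -1],
    [37, -20, 0, 0, -1],
    [37, -20, 0, 0, -1],
    [37, -20, 0, 0, -1],
    [37, -20, 0, 0, -1],
    [37, -20, 0, 0, -1],
    [0, 0, 0, 0, -1],
    [0, 0, 0, 0, -1]
  ]
}}

```text
time: 1.3
tool_pos: [0.4984, 0.3084, 0.2498]
tool_rot: [-3.141, -0.002, 2.893]
contact_force: [-0.3, -0.8, -0.8]
opening: 0.0915
grip_force: 0.0
```

```bash
python3 - <<'E'
from h import *
s,im=grab('wrist','w1.png');print(s['tool_pos'],s['tool_rot'],s['time'])
import json;json.dump({k:list(map(float,s[k])) for k in('tool_pos','tool_rot')},open('s1.json','w'))
E
```

```text
[0.49841801 0.3084351  0.24983315] [-3.14077761e+00 -1.68560553e-03  2.89280907e+00] 1.3
```

View pics/w1.png

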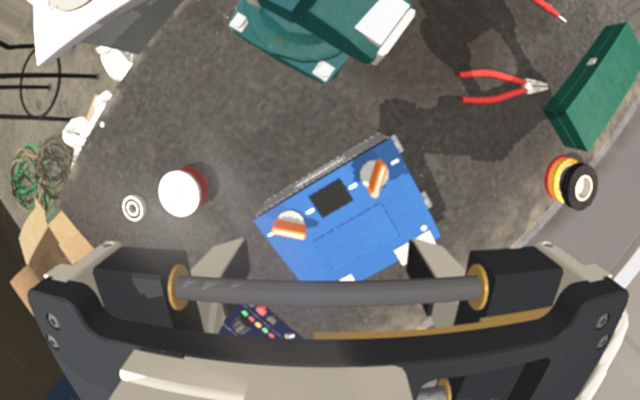

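The wrist view shows the left wing at about (375,178), the right wing at (290,228) and the pad at (330,197). I'll enlarge it to get the angles.

```bash
python3 - <<'E'
from h import *
import json
s=json.load(open('s1.json'));im=cv2.imread('pics/w1.png')
cv2.imwrite('pics/w1c.png',cv2.resize(im[130:260,250:440],None,fx=4,fy=4,interpolation=cv2.INTER_CUBIC))
rgb=im[:,:,::-1].copy()
for c in blobs(rgb,*OR,(250,130,440,260),15):
    p=cen(c);q=cv2.boxPoints(cv2.minAreaRect(c));print(p,onz('wrist',p,.098,s).round(4),cv2.minAreaRect(c))
    l=[(q[i]+q[(i+1)%4])/2 for i in range(4)]
    a,b=(l[0],l[2]) if np.hypot(*(l[0]-l[2]))>np.hypot(*(l[1]-l[3])) else (l[1],l[3])
    d=(onz('wrist',a,.098,s)-onz('wrist',b,.098,s))[:2];print('len',np.hypot(*d),'ang',np.arctan2(d[1],d[0]))
for c in blobs(rgb,(0,0,0),(179,255,50),(300,165,365,230),200):
    print('pad',onz('wrist',cen(c),.082,s).round(4),cv2.minAreaRect(c))
    q=[onz('wrist',x,.082,s)[:2].round(4).tolist() for x in cv2.boxPoints(cv2.minAreaRect(c))];print(q)
E
```

```text
[289.76703297 226.78681319] [0.5271 0.2594 0.098 ] ((289.7731018066406, 226.76344299316406), (30.796049118041992, 8.81334400177002), 11.689369201660156)
len 0.03345747604864591 ang -2.0310950155595267
[375.44268078 174.95238095] [0.494 0.361 0.098] ((374.21209716796875, 176.53155517578125), (11.650618553161621, 33.77946472167969), 28.442928314208984)
len 0.035301128277757665 ang 2.428541588099573
```

View pics/w1c.png

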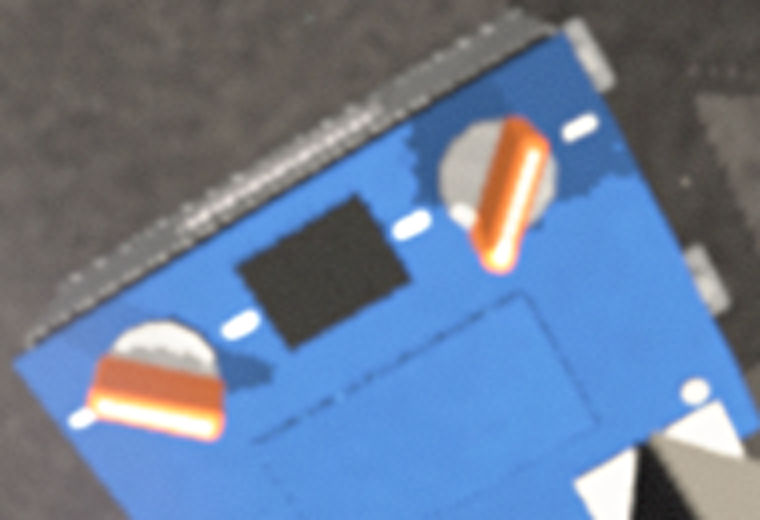

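The crop shows the blade tops as bright strips: right (95,405) to (218,430), left (540,140) to (500,265). The mark pairs are at (83,416)/(241,325) and (411,224)/(579,127), and the pad centre is at (323,272).

```bash
python3 - <<'E'
from h import *
import json
s=json.load(open('s1.json'))
f=lambda x,y,z:onz('wrist',(250+x/4-.375,130+y/4-.375),z,s)[:2]
def seg(n,a,b,z):
    A,B=f(*a,z),f(*b,z);d=A-B;print(n,'mid',((A+B)/2).round(4),'len',np.hypot(*d).round(4),'ang',(np.arctan2(d[1],d[0])%np.pi).round(3))
seg('R top',(97,402),(218,428),.111);seg('L top',(530,132),(498,262),.111)
seg('R marks',(83,416),(241,325),.080);seg('L marks',(411,224),(579,127),.080);seg('all marks',(83,416),(579,127),.080)
print('pad',f(323,272,.083),'Ldisc',f(497,178,.085))
E
```

```text
R top mid [0.5296 0.2593] len 0.0325 ang 1.102
L top mid [0.4957 0.3614] len 0.0339 ang 2.69
R marks mid [0.5281 0.2568] len 0.0544 ang 1.861
L marks mid [0.496 0.361] len 0.0533 ang 1.864
all marks mid [0.5121 0.3086] len 0.1629 ang 1.867
pad [0.51022763 0.30901499] Ldisc [0.49571395 0.36088922]
```

Slot direction is 1.866. The left wing (blade at 2.69) needs −0.82, and the right wing (blade at 1.10) needs +0.77. I check the vise clearance before descending.

```bash
python3 - <<'E'
from h import *
im={n:cv2.imread('pics/'+n+'0.png')[:,:,::-1].copy() for n in('scene','side')}
import json
s=json.load(open('s1.json'))
# vise jaw right/back corner: scene (246,240)/(238,212) ; wrist jaw corner nearest box
print('jaw',tri([ray('scene',(247,237)),ray('wrist',(412,18),s)]),[onz('scene',(p),z).round(3).tolist() for p in((247,237),(236,211)) for z in(.1,.16)])
print([onz('wrist',p,z,s).round(3).tolist() for p in((412,18),(382,60)) for z in(.08,.12,.16)])
E
```

```text
jaw [0.35467525 0.39832827 0.07576583] [[0.346, 0.331, 0.1], [0.312, 0.293, 0.16], [0.387, 0.397, 0.1], [0.35, 0.354, 0.16]]
[[0.337, 0.444, 0.08], [0.347, 0.43, 0.12], [0.358, 0.416, 0.16], [0.378, 0.399, 0.08], [0.383, 0.39, 0.12], [0.389, 0.382, 0.16]]
```

Emit:
{"name": "move_arm", "arguments": {
  "rows": [
    [-1.5, 26, 0, -0.1, 0],
    [-1.5, 26.5, 0, -0.1, 0],
    [0, 0, -30, 0, 0],
    [0, 0, -30, 0, 0],
    [0, 0, -30, 0, 0],
    [0, 0, -20, 0, 0],
    [0, 0, -10, 0, 0],
    [0, 0, 0, 0, 0],
    [0, 0, 0, 0, 0]
  ],
  "newtons": 20
}}

```text
time: 2.25
tool_pos: [0.4952, 0.3624, 0.1319]
tool_rot: [3.14, 0.001, 2.696]
contact_force: [0.1, -1.3, -0.2]
opening: 0.0463
grip_force: 0.0
```

```bash
python3 - <<'E'
from h import *
s,im=grab('wrist');cv2.imwrite('pics/w2.png',cv2.resize(im[60:360,170:490,::-1],None,fx=2,fy=2));print(s['tool_pos'],s['tool_rot'],s['opening'])
E
```

```text
[0.49524466 0.36235081 0.13188687] [3.14020466e+00 8.49095670e-04 2.69561280e+00] 0.046308205334964526
```

View pics/w2.png

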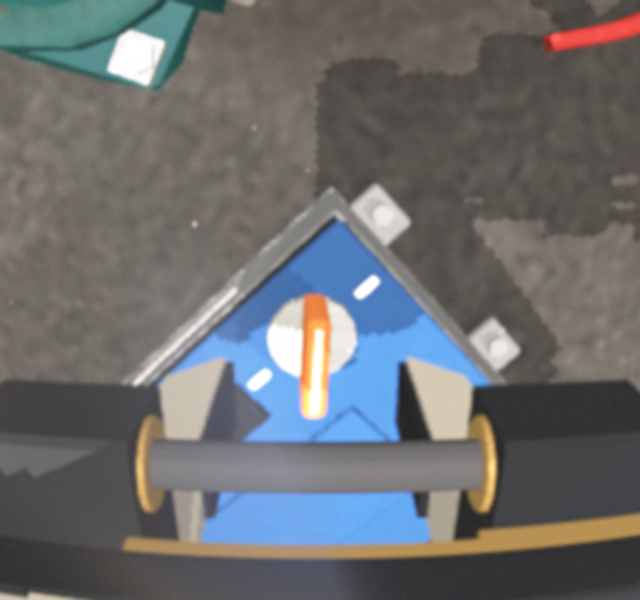

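The view shows the blade vertical at (316,355), centred between the fingers. I descend, grip, and turn by −0.82.

Emit:
{"name": "move_arm", "arguments": {
  "rows": [
    [0, 0, -20, 0, 0],
    [0, 0, -15, 0, 0],
    [0, 0, -6, 0, 0],
    [0, 0, 0, 0, 1],
    [0, 0, 0, 0, 1],
    [0, 0, 0, 0, 1],
    [0, 0, 0, 0, 1],
    [0, 0, 0, 0, 1]
  ],
  "newtons": 20
}}

```text
time: 3.1
tool_pos: [0.4954, 0.3617, 0.0902]
tool_rot: [3.141, 0.0, 2.695]
contact_force: [-0.7, -0.6, 0.1]
opening: 0.0103
grip_force: 0.1
```

Emit:
{"name": "move_arm", "arguments": {
  "rows": [
    [0, 0, 0, 0, 1],
    [0, 0, 0, 0, 1]
  ]
}}

```text
time: 3.3
tool_pos: [0.4954, 0.3617, 0.0898]
tool_rot: [3.141, 0.0, 2.695]
contact_force: [1.5, 1.3, -0.3]
opening: 0.0083
grip_force: 19.7
```

Gripped at 8.3 mm. The turn to 1.866 is −0.83.

Emit:
{"name": "move_arm", "arguments": {
  "rows": [
    [0, 0, 0, -0.1, 1],
    [0, 0, 0, -0.1, 1],
    [0, 0, 0, -0.1, 1],
    [0, 0, 0, -0.1, 1],
    [0, 0, 0, -0.1, 1],
    [0, 0, 0, -0.1, 1],
    [0, 0, 0, -0.1, 1],
    [0, 0, 0, -0.08, 1],
    [0, 0, 0, -0.05, 1],
    [0, 0, 0, 0, 1],
    [0, 0, 0, 0, 1]
  ]
}}

```text
time: 4.4
tool_pos: [0.4969, 0.3631, 0.0899]
tool_rot: [3.137, -0.002, 1.865]
contact_force: [6.2, 6.8, -5.1]
opening: 0.0087
grip_force: 19.9
```

Emit:
{"name": "move_arm", "arguments": {
  "rows": [
    [0, 0, 0, 0, 0],
    [0, 0, 0, 0, 0],
    [0, 0, 0, 0, 0],
    [0, 0, 30, 0, 0],
    [0, 0, 30, 0, 0],
    [8, -26, 20, -0.13, 0],
    [8, -26, 0, -0.13, 0],
    [8, -26, 0, -0.13, 0],
    [8, -26, 0, -0.13, 0],
    [0, 0, 0, -0.13, 0],
    [0, 0, 0, -0.11, 0],
    [0, 0, 0, 0, 0]
  ]
}}

```text
time: 5.6
tool_pos: [0.5271, 0.2572, 0.1698]
tool_rot: [-3.141, 0.0, 1.103]
contact_force: [-0.1, -0.3, 0.8]
opening: 0.046
grip_force: 0.0
```

Emit:
{"name": "move_arm", "arguments": {
  "rows": [
    [0, 0, -20, 0, 0],
    [0, 0, -15, 0, 0],
    [0, 0, 0, 0, 0],
    [0, 0, 0, 0, 0]
  ]
}}

```text
time: 6.0
tool_pos: [0.5272, 0.2578, 0.1349]
tool_rot: [-3.141, 0.0, 1.107]
contact_force: [0.6, 1.0, 0.4]
opening: 0.0459
grip_force: 0.0
```

```bash
python3 - <<'E'
from h import *
s,im=grab('wrist');cv2.imwrite('pics/w3.png',cv2.resize(im[60:360,170:490,::-1],None,fx=2,fy=2));print(s['tool_pos'],s['tool_rot'],s['opening'])
E
```

```text
[0.52717119 0.25776967 0.13494751] [-3.14146315e+00  2.30680386e-04  1.10680227e+00] 0.0459103394358061
```

View pics/w3.png

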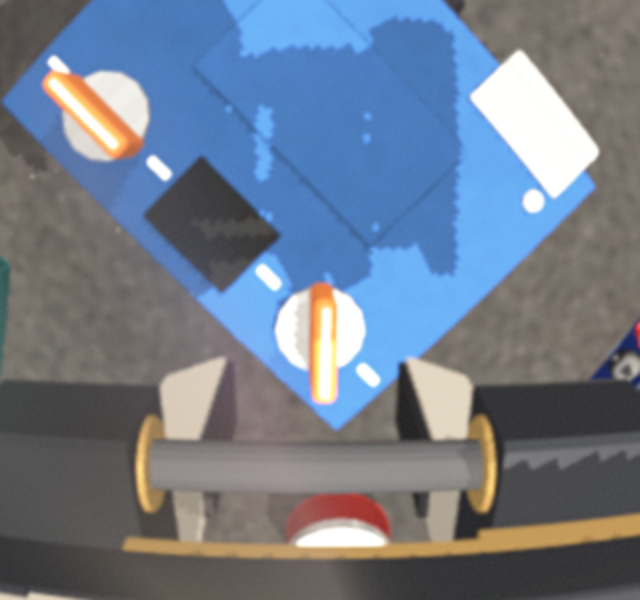

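The left wing at (92,115) looks in line with its marks. The right blade at (323,345) lies about 2 mm toward tool +y, so I correct for that, then descend and grip.

Emit:
{"name": "move_arm", "arguments": {
  "rows": [
    [1.8, -0.9, -20, 0, 0],
    [0, 0, -18, 0, 0],
    [0, 0, -7, 0, 0],
    [0, 0, 0, 0, 1],
    [0, 0, 0, 0, 1],
    [0, 0, 0, 0, 1],
    [0, 0, 0, 0, 1],
    [0, 0, 0, 0, 1],
    [0, 0, 0, 0, 1],
    [0, 0, 0, 0, 1],
    [0, 0, 0, 0, 1]
  ]
}}

```text
time: 7.15
tool_pos: [0.5291, 0.2567, 0.0897]
tool_rot: [3.142, -0.0, 1.105]
contact_force: [1.2, 0.6, -0.5]
opening: 0.0085
grip_force: 19.8
```

Emit:
{"name": "move_arm", "arguments": {
  "rows": [
    [0, 0, 0, 0.1, 1],
    [0, 0, 0, 0.1, 1],
    [0, 0, 0, 0.1, 1],
    [0, 0, 0, 0.1, 1],
    [0, 0, 0, 0.1, 1],
    [0, 0, 0, 0.1, 1],
    [0, 0, 0, 0.1, 1],
    [0, 0, 0, 0.06, 1],
    [0, 0, 0, 0, 1],
    [0, 0, 0, 0, 1]
  ]
}}

```text
time: 8.15
tool_pos: [0.5295, 0.2567, 0.0896]
tool_rot: [3.141, 0.0, 1.863]
contact_force: [4.4, 0.1, -3.0]
opening: 0.0087
grip_force: 20.0
```

Emit:
{"name": "move_arm", "arguments": {
  "rows": [
    [0, 0, 0, 0, 0],
    [0, 0, 0, 0, 0],
    [0, 0, 0, 0, 0],
    [0, 0, 30, 0, 0],
    [0, 0, 30, 0, 0],
    [0, 0, 40, 0, 0],
    [-9, 25, 30, 0, 0],
    [-9, 25, 30, 0, 0.5],
    [0, 0, 0, 0, 1],
    [0, 0, 0, 0, 1],
    [0, 0, 0, 0, 1]
  ]
}}

```text
time: 9.25
tool_pos: [0.5105, 0.3059, 0.2483]
tool_rot: [-3.139, 0.001, 1.864]
contact_force: [0.6, 0.3, 0.6]
opening: 0.0185
grip_force: 0.0
```

```bash
python3 - <<'E'
from h import *
import json
s,im=grab('wrist');cv2.imwrite('pics/w4.png',cv2.resize(im[60:300,170:490,::-1],None,fx=2.5,fy=2.5,interpolation=cv2.INTER_CUBIC));print(s['tool_pos'],s['tool_rot'],s['opening'],s['contact_force'])
json.dump({k:list(map(float,s[k])) for k in('tool_pos','tool_rot')},open('s4.json','w'))
E
```

```text
[0.51051351 0.30591015 0.24834555] [-3.13895960e+00  6.81714566e-04  1.86447177e+00] 0.01849384496295054 [0.61210001 0.27957779 0.61257046]
```

View pics/w4.png

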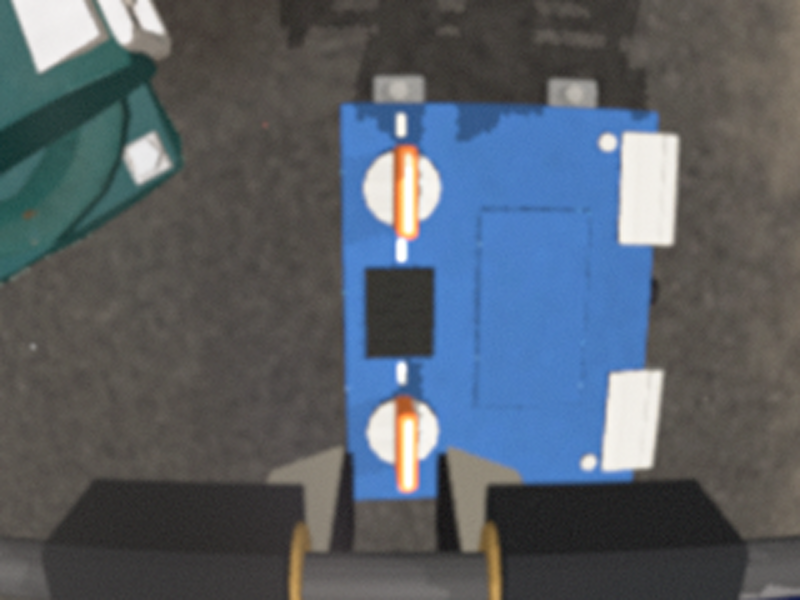

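Both wings, at (407,190) and (407,443), are parallel to their marks. The pad is at (400,312). I close the fingers and press gradually.

```bash
python3 - <<'E'
from h import *
import json
s=json.load(open('s4.json'));f=lambda x,y,z:onz('wrist',(170+x/2.5-.3,60+y/2.5-.3),z,s)
print('pad',f(400,312,.083))
for a,b in(((408,148),(408,237)),((405,400),(408,490))):
    d=(f(*a,.11)-f(*b,.11));print('blade',np.arctan2(d[1],d[0])%np.pi,np.hypot(*d[:2]))
d=f(401,124,.08)-f(402,372,.08);print('marks',np.arctan2(d[1],d[0])%np.pi)
E
```

```text
pad [0.51072633 0.30949374 0.083     ]
blade 1.866605999035381 0.03451069458026015
blade 1.9001186617184045 0.04105964190687743
marks 1.8697579214959499
```

Emit:
{"name": "move_arm", "arguments": {
  "rows": [
    [1, 2.5, -40, 0, 1],
    [0, 0, -40, 0, 1],
    [0, 0, -40, 0, 1],
    [0, 0, -30, 0, 1],
    [0, 0, -8, 0, 1],
    [0, 0, 0, 0, 1],
    [0, 0, 0, 0, 1]
  ]
}}

```text
time: 10.0
tool_pos: [0.513, 0.3093, 0.093]
tool_rot: [3.14, -0.0, 1.864]
contact_force: [-0.1, 0.3, 0.5]
opening: 0.0004
grip_force: 0.0
```

Emit:
{"name": "move_arm", "arguments": {
  "rows": [
    [-1, 0, -4, 0, 1],
    [0, 0, -4, 0, 1],
    [0, 0, -4, 0, 1],
    [0, 0, -3, 0, 1],
    [0, 0, -3, 0, 1],
    [0, 0, 0, 0, 1],
    [0, 0, 0, 0, 1]
  ]
}}

```text
time: 10.7
tool_pos: [0.5107, 0.3092, 0.0744]
tool_rot: [-3.141, -0.0, 1.865]
contact_force: [-3.3, -1.8, 8.0]
opening: 0.0005
grip_force: 3.9
```

Emit:
{"name": "move_arm", "arguments": {
  "rows": [
    [0, 0, -1, 0, 1],
    [0, 0, -1, 0, 1],
    [0, 0, 0, 0, 1],
    [0, 0, 0, 0, 1]
  ]
}}

```text
time: 11.1
tool_pos: [0.5106, 0.3092, 0.0732]
tool_rot: [3.142, 0.0, 1.865]
contact_force: [-5.1, -2.4, 13.0]
opening: 0.0005
grip_force: 6.3
```

Emit:
{"name": "move_arm", "arguments": {
  "rows": [
    [0, 0, -1, 0, 1],
    [0, 0, -1, 0, 1],
    [0, 0, 0, 0, 1],
    [0, 0, 0, 0, 1]
  ]
}}

```text
time: 11.5
tool_pos: [0.5107, 0.3092, 0.073]
tool_rot: [3.141, -0.0, 1.865]
contact_force: [-10.2, -4.4, 25.8]
opening: 0.0007
grip_force: 12.6
```

The press has reached the hard stop: pad at z = 73 mm with 26 N, matching the shut height. One last look before handing in.

```bash
python3 - <<'E'
from h import *
s,im=grab('wrist');cv2.imwrite('pics/w5.png',im[:,:,::-1])
c,im2=grab('scene')
cv2.imwrite('pics/f.png',np.hstack([cv2.resize(im[40:340,170:490,::-1],(400,375)),cv2.resize(im2[140:270,250:390,::-1],(400,375))]))
print(c['tool_pos'],c['contact_force'],c['time'])
E
```

```text
[0.51069187 0.30924235 0.07304492] [-8.50067499 -4.60117949 24.78713181] 11.55
```

View pics/f.png

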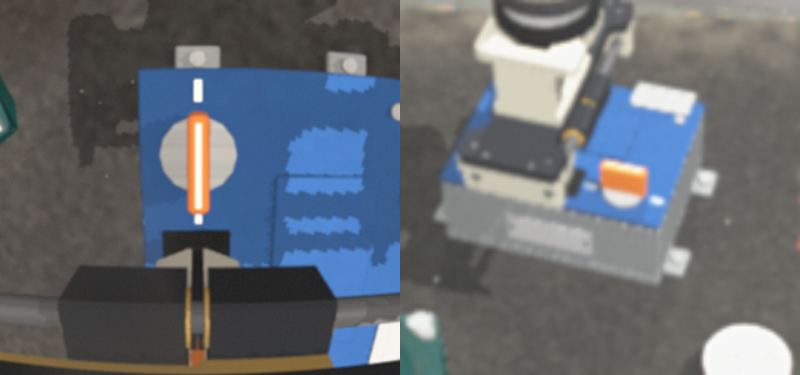

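The cover sits flush on the box. The left wing (198,160) is in line with its marks, and the right wing (625,180) lies along its marks too.

```bash
python3 -c "
from h import *
print(workorder.hand_in())"
```

```text
the job is handed in; nothing more can be done
None
```

I turned both wings in line with their white marks and pressed the cover fully shut (pad at 73 mm); the fingers still hold it down with about 25 N, the tin, bearing and pliers were not touched, and the job was handed in at about 11.6 s.

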